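Shuffle the topping tubs to free a corner of the tray

ROBOT

A 7-joint arm with a two-finger parallel gripper is mounted at the origin on the work surface. World frame = base frame: x ahead of the robot, y to its left, z up, the work surface at z = 0. Lengths are in m, angles in rad, forces in N, time in s.
With the tool pointing down it reaches from about 0.425 to 0.875 m from the base axis. Payload 4.7 kg.
Tool frame: the origin (TCP) lies at the very end of the fingers, on their centre line; the grasp point (between the pads) lies 19 mm behind it (bot.tcp_to_grasp is the distance from the TCP to the grasp point, in m); z points along the fingers, y is the direction in which the jaws open and shut (so a half turn about z gives the same grasp; the last joint's range is limited). The gripper opens to 85 mm and grips with 20 to 120 N. Pads are 22 mm wide; open, the fingers measure 114 mm over their backs; the gripper's body (76 mm by 85 mm) begins 54 mm behind the grasp point. The pads swing forward as they close: fully open they stand 13 mm farther back than shut.
Start: joints at [1.218, 0.321, -0.07, 1.45, 0.023, 1.371, -0.057], TCP at [0.233, -0.607, 0.231] pointing down, gripper open.
Joint ranges: [-2.86, 2.86], [-0.3, 2.09], [-1.38, 1.24], [0.06, 2.45], [-1.56, 4.7], [0.09, 2.05], [-2.69, 2.69]. Speed limits (rad/s): [2.57, 2.57, 3.14, 3.14, 3.14, 3.14, 3.14].

INTERFACE

Orientations are given as [roll, pitch, yaw] about the fixed x, y, z axes, in that order (R = Rz(yaw) Ry(pitch) Rx(roll)).
In Python, from plant import bot gives the robot as it stands. The module is installed in compiled form; this text tells all that it offers.
- The arm moves only by the tool servo_tool, never from a script. Its argument "motion" is a list of rows, each a list of 3 entries, a list of its own where there are three numbers: the gripper's target within -1 to 1 (fully open at 1, half-way at 0, shut at -1), then the shift along the tool's x, y, z in mm, then the turn about the tool's z in degrees. A call has 1 to 5 rows; each row shifts and turns the commanded pose from where the row before left it, along the tool's axes as they then stand; what a row does not reach is not made up. A row lasts 1/8 s, in which the tool goes at most 62.5 mm and 10.7 degrees, less where a joint would pass 70% of its speed; a pose out of reach is approached as far as the arm can. A call is refused whole if a number of a shift passes 62.5 or a number of a turn 10.7, either way. A call with a gripper value outside its range is refused whole. The fingers move at their own pace and stop on an object; "grip_force" is the grip in N (left out, the last holds). Time passes only in rows, so rows that do not move let the fingers close. It gives the time, the measured TCP pose, the force and the opening at its end, in the units of the state.
- bot.state(): the state, without advancing time (a new reading comes with each control period).
- bot.get_image(name): name is "scene" or "top" or "wrist"; returns a dict with "pixels" (480x640x3 uint8, red, green, blue), "fx", "fy", "cx", "cy" (pixels), "dist_coeffs" ([k1, k2, p1, p2, k3] as OpenCV has them; the pictures are not rectified), "rvec" (rotation vector, rad) and "tvec" (3), from world to camera coordinates, as OpenCV has them; the wrist camera has in their place "hand_eye" (4x4, takes a point from camera to tool coordinates, whose origin is the TCP and whose axes are the flange's). Camera axes: x right, y down, z forward; pixel columns grow to the right and rows downward; lengths in m; the calibration is good to about 2 mm. A picture is of the moment at which its call begins: read the wrist's pose just before it. There is no depth.
- bot.close_job(): hands the job in, once; it reports no verdict.
The state is a dict: "t": time; "joints": joint angles; "qvel": joint speeds; "joint_torque": joint torques, N m; "tool_pos": TCP position; "tool_rot": TCP orientation; "wrist_force": force on the tool from outside, world axes, zero at the start; "wrist_torque": the same for the moment, N m; "grip_width": opening from 0.0 (shut) to 1.0 (fully open).
Only numpy, scipy, OpenCV 4.12 (cv2) and the standard library are available. Lean on these libraries where they do the work, as an engineer would, in place of code of your own. Each camera call takes 0.05 s, during which the arm holds its last target. There are 200 camera calls.

TASK

The near right-hand corner of the topping tray has to be freed for a fresh tub. Slide the tub with the round knob fully into the empty corner of the tray, then slide the tub with the straight bar handle fully into the place the round-knob tub has left. Keep the tubs down on the tray's floor, square to the tray, and leave the tub with the arched wire handle where it stands.

Things in the scene. Friction and masses are not known exactly. Their poses are not given: they have to be found in the camera images.
- tray: Fixed square tray, 218 mm outside, 208 inside, floor 5 mm and rim 24 mm above the counter. Origin: centre of underside; x away from the robot, y left (turned up to 23 degrees). 2 x 2 tub places, centres at x, y = +-52 mm, no dividers. Far left (+x,+y) starts empty, near right (-x,-y) holds the bar tub; knob and arch tubs fill the others, either way round. Play: 6 mm to rim, 12 between tubs.
- knob_tub_mid (a point): Tub to be slid first: square lidded steel tub 92 x 92 mm, flat white lid top 40 mm above its underside, about 0.4 kg; on the lid's centre stands a black upright round knob, 30 mm in diameter and 26 mm high, lid and grip fixed to the tub; 66 mm high in all. This point lies on its vertical centre line, 33 mm above its underside; x and y run along its sides, z up.
- bar_tub_mid (a point): Tub to be slid second: square lidded steel tub 92 x 92 mm, flat white lid top 40 mm above its underside, about 0.4 kg; on the lid's centre stands a black straight solid bar handle 70 mm long (along the tub's x), 16 mm wide (along y) and 26 mm high, lid and grip fixed to the tub; 66 mm high in all. This point lies on its vertical centre line, 33 mm above its underside; x and y run along its sides, z up.
- arch_tub_mid (a point): Tub to be left alone: square lidded steel tub 92 x 92 mm, flat white lid top 40 mm above its underside, about 0.4 kg; on the lid's centre stands a black arched wire handle, 8 mm wire, 60 mm long along the tub's y, fixed; 66 mm high in all. This point lies on its vertical centre line, 33 mm above its underside; x and y run along its sides, z up.
There are look-alikes about, which are no part of the job. What is shaped like the part that bears arch_tub_mid but green, red or turquoise is not meant.

How it is judged:
On the way, in this order (a step that is already met when the one before it is completed fails the run):
1. the round-knob tub has been slid into the empty far left place while the bar-handled tub is still in the near right place (x of knob_tub_mid in the frame of tray between 0.037 and 0.067 m and y of knob_tub_mid in the frame of tray between 0.037 and 0.067 m and x of bar_tub_mid in the frame of tray between -0.067 and -0.037 m and y of bar_tub_mid in the frame of tray between -0.067 and -0.037 m), for 0.2 s.
2. the bar-handled tub has been slid into the place the round-knob tub left (x of knob_tub_mid in the frame of tray between 0.037 and 0.067 m and y of knob_tub_mid in the frame of tray between 0.037 and 0.067 m and ((x of bar_tub_mid in the frame of tray between -0.067 and -0.037 m and y of bar_tub_mid in the frame of tray between 0.037 and 0.067 m and x of arch_tub_mid in the frame of tray between 0.037 and 0.067 m and y of arch_tub_mid in the frame of tray between -0.067 and -0.037 m) or (x of bar_tub_mid in the frame of tray between 0.037 and 0.067 m and y of bar_tub_mid in the frame of tray between -0.067 and -0.037 m and x of arch_tub_mid in the frame of tray between -0.067 and -0.037 m and y of arch_tub_mid in the frame of tray between 0.037 and 0.067 m))), for 0.2 s.
At the end, for the whole second after the job is handed in: Round-knob tub in the far left place, bar-handled tub where the round-knob tub began, arch-handled tub in its own place: each within 15 mm of its place's centre along both tray axes, within 10 degrees of square, flat on the tray floor (tilt under 0.1 rad, under 10 mm up), at rest (all of step 2 and angle between the x axis of each of knob_tub_mid, bar_tub_mid, arch_tub_mid and the x axis of tray, either way round below 0.175 rad and angle between each of knob_tub_mid, bar_tub_mid, arch_tub_mid's own z axis and vertical below 0.1 rad and height (world z) of each of knob_tub_mid, bar_tub_mid, arch_tub_mid below 0.048 m and linear speed of each of knob_tub, bar_tub, arch_tub below 0.02 m/s); the robot touches nothing.
It fails at once if a tub of the tray lifted more than 20 mm off the tray's floor (instead of slid) (height (world z) of any of knob_tub_mid, bar_tub_mid, arch_tub_mid above 0.058 m).
It fails at once if the arch-handled tub moved by more than 20 mm (distance of arch_tub_mid from where it was at the start of the episode above 0.02 m).
It fails at once if a tub tipped by more than 0.35 rad (angle between any of knob_tub_mid, bar_tub_mid, arch_tub_mid's own z axis and vertical above 0.35 rad).
It also fails if it takes over 40 s, if anything falls off the work surface, if the arm or the gripper's body presses on something with over 40 N, if the wrist force passes 120 N, or if a joint passes its speed limit or range.

## Working session

There is one attempt and no reset: what is moved stays moved. The work goes in short steps, Python scripts to look and compute and a tool call to move; the robot and the scene stay as the last step left them, time stands still between calls to the robot, and variables do not carry over. Pictures are saved under pics/ and viewed, about 8 in all and at most 12, crops included, and the job is handed in when it is done.

Besides the shell and the picture viewer there is one more tool, called after "Request:" as a command line: name --argument value ..., lists and objects as JSON in quotes. servo_tool: Moves the arm, as the interface text tells. Its arguments: {"type":"object","properties":{"motion":{"type":"array"},"grip_force":{"type":"number"}},"required":["motion"]}

```bash
mkdir -p pics; python3 - <<'E'
from plant import bot
import cv2,pickle
print(bot.state())
d={}
for n in("top","scene"):
    im=bot.get_image(n); d[n]=im
    cv2.imwrite(f"pics/{n}0.png",im["pixels"][:,:,::-1])
    print(n,{k:v for k,v in im.items() if k!="pixels"})
pickle.dump(d,open("d.pkl","wb"))
E
```

```text
{'t': 0.0, 'joints': array([ 1.21810291,  0.32181742, -0.07008478,  1.45168385,  0.02261344,
        1.37083026, -0.05692042]), 'qvel': array([ 1.26853307e-03, -1.93506062e-03, -5.33347052e-05, -5.56047776e-04,
        4.44443963e-04, -4.31919658e-04,  9.13592912e-04]), 'joint_torque': array([-3.54869835e-04, -4.93585360e+01, -3.82635221e-01, -3.14330828e+01,
        1.27318333e-02,  1.13724562e-02,  1.40831406e-05]), 'tool_pos': array([ 0.23285586, -0.60626608,  0.23022271]), 'tool_rot': array([-3.13964413e+00,  1.14110919e-04,  3.66806598e-01]), 'wrist_force': array([ 1.26421711, -0.45075735, -0.14895948]), 'wrist_torque': array([-0.03717312, -0.00972813,  0.02453908]), 'grip_width': 0.9991295964037998}
top {'fx': 547.1652642038918, 'fy': 547.1652642038918, 'cx': 324.30161821883274, 'cy': 244.6962239680906, 'dist_coeffs': array([-0.08280025,  0.        ,  0.        ,  0.        ,  0.        ]), 'rvec': array([ 2.12874701, -2.13978008,  0.17272328]), 'tvec': array([-0.06679732,  0.5460547 ,  1.04033961])}
scene {'fx': 465.2833942513439, 'fy': 465.2833942513439, 'cx': 328.06909442260275, 'cy': 244.3381549328314, 'dist_coeffs': array([-0.06419263,  0.        ,  0.        ,  0.        ,  0.        ]), 'rvec': array([ 2.16964137,  1.38485146, -0.46388204]), 'tvec': array([-0.12762012, -0.36979569,  1.36320436])}
```

View pics/top0.png

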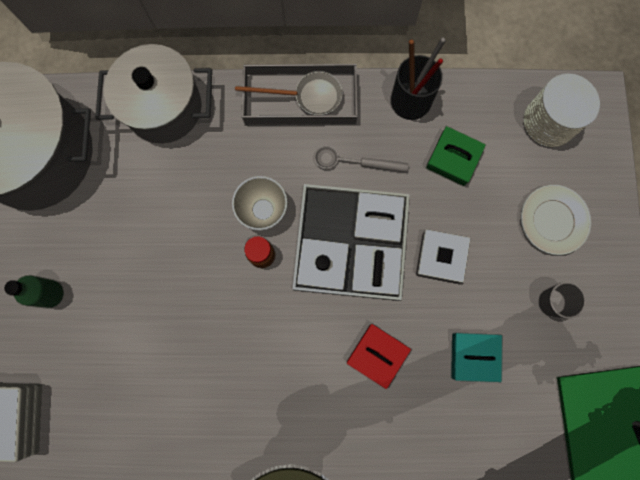

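View pics/scene0.png

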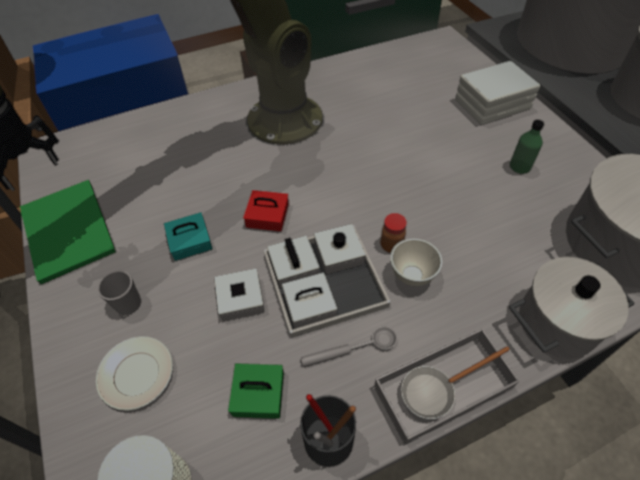

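The top view (far = up, left = +y) shows the tray with corners near (305,187), (409,194), (402,299) and (294,290). The knob tub is near left (323,263), the bar tub near right (377,268), the arch tub far right (380,215), and far left is empty. So the knob tub slides along tray +x, then the bar tub along tray +y.

```bash
cat > h.py <<'E'
import cv2,numpy as np
from plant import bot
def ray(im,px,z):
    K=np.array([[im["fx"],0,im["cx"]],[0,im["fy"],im["cy"]],[0,0,1]])
    R=cv2.Rodrigues(im["rvec"])[0]; C=-R.T@im["tvec"]
    u=cv2.undistortPoints(np.float64(px).reshape(-1,1,2),K,im["dist_coeffs"])[:,0]
    d=np.c_[u,np.ones(len(u))]@R
    return (C+d*((z-C[2])/d[:,2])[:,None])[:,:2]
def proj(im,P):
    K=np.array([[im["fx"],0,im["cx"]],[0,im["fy"],im["cy"]],[0,0,1]])
    return cv2.projectPoints(np.float64(P),im["rvec"],im["tvec"],K,im["dist_coeffs"])[0][:,0]
def rect(im,c,z,h=.14,n=560):  # rows: x falling, cols: y falling
    g=np.linspace(h,-h,n); X,Y=np.meshgrid(c[0]+g,c[1]+g,indexing="ij")
    p=proj(im,np.c_[X.ravel(),Y.ravel(),np.full(X.size,z)]).astype(np.float32).reshape(n,n,2)
    return cv2.remap(im["pixels"],p,None,cv2.INTER_LINEAR)
E
python3 - <<'E'
from h import *; import pickle
im=pickle.load(open("d.pkl","rb"))["top"]
w=ray(im,[(305,187),(409,194),(402,299),(294,290)],.024); print(w, w.mean(0))
c=w.mean(0); e=w[1]-w[0]; f=w[0]-w[3]; g=w[1]-w[2];e2=w[2]-w[3]
print([np.degrees(np.arctan2(v[1],v[0])) for v in(f,g)],[np.degrees(np.arctan2(v[0],-v[1])) for v in(e,e2)],[np.linalg.norm(v) for v in(e,e2,f,g)])
g=cv2.cvtColor(im["pixels"],cv2.COLOR_RGB2GRAY)
for nm,(x,y,s) in dict(knob=(323,263,14),bar=(377,268,22),arch=(380,215,22)).items():
    m=np.zeros_like(g); m[y-s:y+s,x-s:x+s]=(g[y-s:y+s,x-s:x+s]<60)*255
    cs=max(cv2.findContours(m,0,1)[0],key=cv2.contourArea); r=cv2.minAreaRect(cs); M=cv2.moments(cs)
    print(nm,r,ray(im,[(M["m10"]/M["m00"],M["m01"]/M["m00"])],.065))
R=cv2.Rodrigues(im["rvec"])[0]; print("cam",-R.T@im["tvec"])
cv2.imwrite("pics/r.png",rect(im,c,.024)[:,:,::-1])
E
```

```text
[[ 0.66989348 -0.03038426]
 [ 0.65398782 -0.24440729]
 [ 0.43860504 -0.22389935]
 [ 0.45780709 -0.00861565]] [ 0.55507336 -0.12682664]
[np.float64(-5.860333902750781), np.float64(-5.439093040371496)] [np.float64(-4.250267180550102), np.float64(-5.096963900596215)] [np.float64(0.21461325251182248), np.float64(0.2161383554674629), np.float64(0.21320062485415112), np.float64(0.21635692278365842)]
knob ((322.5, 262.5), (15.0, 13.0), 90.0) [[ 0.50741386 -0.06604501]]
bar ((377.6103820800781, 267.6758728027344), (8.304548263549805, 35.29433059692383), 4.763641834259033) [[ 0.49611878 -0.17243274]]
arch ((379.2764892578125, 214.633544921875), (28.13734245300293, 4.909379959106445), 8.426968574523926) [[ 0.60206884 -0.1783495 ]]
cam [ 0.3680099  -0.072378    1.11547042]
```

View pics/r.png

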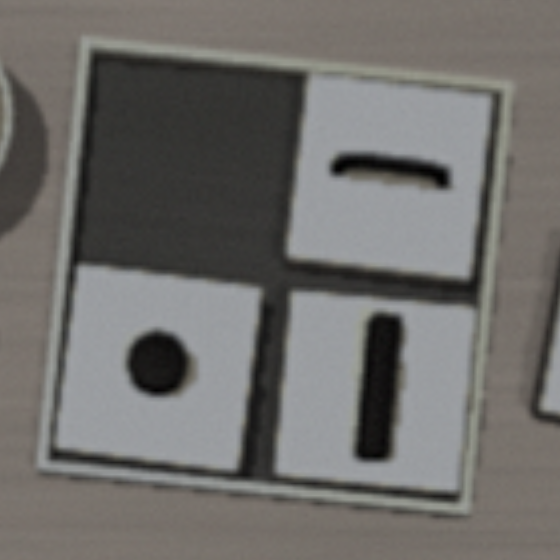

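The rectified view (0.5 mm/px) gives the tray corners as (83,37), (514,84), (469,515) and (38,470). That puts the tray centre at about (0.5566, -0.125) with yaw about -6°. All three tubs look square in their places. I'll turn the tool first, then travel.

Request:
servo_tool --motion '[[1,[0,0,0],9],[1,[0,0,0],9],[1,[0,0,0],9],[1,[21,-50,0],0],[1,[21,-50,0],0]]' --grip_force 60

```text
t: 0.72
tool_pos: [0.2855, -0.5105, 0.2304]
tool_rot: [-3.141, 0.001, -0.106]
wrist_force: [0.6, -0.9, 0.4]
grip_width: 1.0
```

Request:
servo_tool --motion '[[1,[21,-55,0],0],[1,[21,-55,0],0],[1,[21,-55,0],0],[1,[21,-55,0],0],[1,[21,-55,0],0]]'

```text
t: 1.35
tool_pos: [0.4188, -0.2473, 0.2311]
tool_rot: [3.141, 0.0, -0.105]
wrist_force: [0.3, -0.3, -0.5]
grip_width: 1.002
```

Request:
servo_tool --motion '[[1,[20,-50,0],0],[1,[20,-50,0],0],[1,[10,-25,0],0],[1,[0,0,40],0],[1,[0,0,0],0]]'

```text
t: 1.98
tool_pos: [0.4788, -0.1293, 0.1885]
tool_rot: [-3.14, 0.007, -0.104]
wrist_force: [-0.5, -1.1, 0.1]
grip_width: 1.002
```

Request:
servo_tool --motion '[[1,[11,-33,10],0],[1,[11,-33,10],0],[1,[0,0,20],0],[1,[0,0,0],0],[1,[0,0,0],0]]'

```text
t: 2.6
tool_pos: [0.5103, -0.0677, 0.1525]
tool_rot: [3.141, -0.001, -0.106]
wrist_force: [0.1, -0.3, 0.1]
grip_width: 0.998
```

```bash
python3 - <<'E'
from h import *
from scipy.spatial.transform import Rotation as Ro
s=bot.state(); im=bot.get_image("wrist"); print(s["tool_pos"],s["tool_rot"])
T=np.eye(4);T[:3,:3]=Ro.from_euler("xyz",s["tool_rot"]).as_matrix();T[:3,3]=s["tool_pos"]
H=np.linalg.inv(T@im["hand_eye"]); im["rvec"]=cv2.Rodrigues(H[:3,:3])[0];im["tvec"]=H[:3,3]
a=-.105;ex=np.array([np.cos(a),np.sin(a)]);ey=np.array([-ex[1],ex[0]]);c=np.array([.5566,-.125])
p=im["pixels"].copy()
for u,v in((-.052,.052),(-.052,-.052),(.052,.052)):
    q=c+u*ex+v*ey
    for sq,z in((.046,.045),):
        P=[np.r_[q+ex*i*sq+ey*j*sq,z] for i,j in((1,1),(1,-1),(-1,-1),(-1,1))]
        cv2.polylines(p,[proj(im,P).round().astype(int)],1,(255,0,0))
P=[np.r_[c+ex*i*.109+ey*j*.109,.024] for i,j in((1,1),(1,-1),(-1,-1),(-1,1))]
cv2.polylines(p,[proj(im,P).round().astype(int)],1,(0,255,0))
for q,z in(((.508,-.066),.071),((.497,-.172),.071)):
    x=proj(im,[np.r_[q,z]])[0];print(x);cv2.circle(p,tuple(x.round().astype(int)),3,(255,255,0),-1)
cv2.imwrite("pics/w1.png",p[:,:,::-1])
E
```

```text
[ 0.51033993 -0.06774127  0.15250381] [ 3.14115379e+00 -1.20218500e-03 -1.06191007e-01]
[320.35211411 251.8393648 ]
[487.38383656 251.27897481]
```

View pics/w1.png

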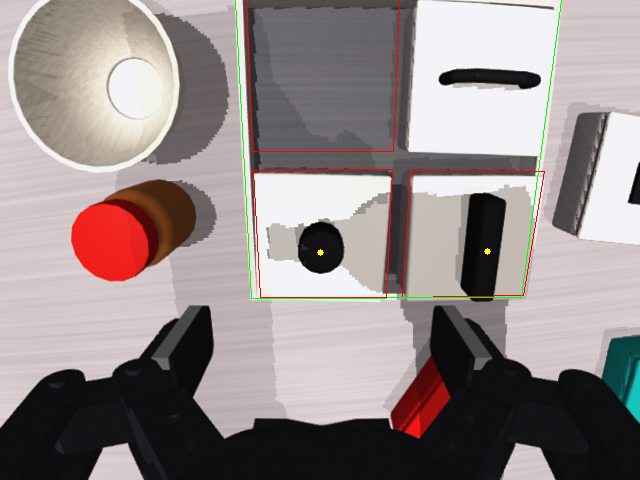

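The wrist view shows the knob at (321,247), within 2 mm of the prediction. The overlaid tray and lid outlines fit too. I'll descend and grip.

Request:
servo_tool --motion '[[1,[-1,-1,40],0],[1,[0,0,40],0],[1,[0,0,24],0],[1,[0,0,0],0],[-1,[0,0,0],0]]'

```text
t: 3.28
tool_pos: [0.5102, -0.0661, 0.0489]
tool_rot: [3.141, -0.002, -0.105]
wrist_force: [0.4, 0.2, 0.5]
grip_width: 0.816
```

Request:
servo_tool --motion '[[-1,[0,0,0],0],[-1,[0,0,0],0],[-1,[0,0,0],0],[-1,[0,0,0],0]]'

```text
t: 3.78
tool_pos: [0.5099, -0.0661, 0.0487]
tool_rot: [3.141, -0.002, -0.105]
wrist_force: [-1.2, -1.4, 5.5]
grip_width: 0.326
```

Gripped: the opening is about 28 mm, close to the 30 mm knob. Now I'll slide along tool x, which is tray +x.

Request:
servo_tool --motion '[[-1,[8,0,0],0],[-1,[15,0,0],0],[-1,[15,0,0],0],[-1,[15,0,0],0],[-1,[15,0,0],0]]'

```text
t: 4.4
tool_pos: [0.5747, -0.0725, 0.0486]
tool_rot: [3.14, 0.005, -0.104]
wrist_force: [-10.8, 0.8, 14.9]
grip_width: 0.33
```

Request:
servo_tool --motion '[[-1,[15,0,0],0],[-1,[13,0,0],0],[-1,[8,0,0],0],[-1,[0,0,0],0],[-1,[0,0,0],0]]'

```text
t: 5.03
tool_pos: [0.6121, -0.0763, 0.0487]
tool_rot: [3.141, 0.001, -0.104]
wrist_force: [-4.0, 0.1, 7.2]
grip_width: 0.328
```

Request:
servo_tool --motion '[[-1,[2,0,0],0],[-1,[0,0,0],0],[1,[0,0,0],0],[1,[0,0,0],0],[1,[0,0,0],0]]'

```text
t: 5.65
tool_pos: [0.6145, -0.0767, 0.0472]
tool_rot: [3.142, -0.0, -0.105]
wrist_force: [-0.8, 0.3, 0.3]
grip_width: 0.942
```

Request:
servo_tool --motion '[[1,[0,0,0],0],[1,[0,0,-40],0],[1,[0,0,-60],0],[1,[-30,0,0],0],[1,[0,0,0],0]]'

```text
t: 6.28
tool_pos: [0.5836, -0.0735, 0.1481]
tool_rot: [3.14, -0.0, -0.104]
wrist_force: [0.2, -0.8, -0.3]
grip_width: 0.996
```

```bash
cat > look.py <<'E'
from h import *; import sys
from scipy.spatial.transform import Rotation as Ro
def wrist():
    s=bot.state(); im=bot.get_image("wrist"); print(s["t"],s["tool_pos"],s["tool_rot"])
    T=np.eye(4);T[:3,:3]=Ro.from_euler("xyz",s["tool_rot"]).as_matrix();T[:3,3]=s["tool_pos"]
    H=np.linalg.inv(T@im["hand_eye"]); im["rvec"]=cv2.Rodrigues(H[:3,:3])[0];im["tvec"]=H[:3,3]
    return im
im=wrist() if sys.argv[1]=="wrist" else bot.get_image("top")
a=-.105;ex=np.array([np.cos(a),np.sin(a)]);ey=np.array([-ex[1],ex[0]]);c=np.array([.5566,-.125])
p=im["pixels"].copy()
def poly(q,h,z,col):
    P=[np.r_[q+ex*i*h+ey*j*h,z] for i,j in((1,1),(1,-1),(-1,-1),(-1,1))]
    cv2.polylines(p,[proj(im,P).round().astype(int)],1,col)
for u,v in((-.052,.052),(-.052,-.052),(.052,.052),(.052,-.052)): poly(c+u*ex+v*ey,.046,.045,(255,0,0))
poly(c,.109,.024,(0,255,0))
if sys.argv[1]=="top": p=cv2.resize(p[150:330,250:450],None,fx=3,fy=3)
cv2.imwrite(sys.argv[2],p[:,:,::-1])
E
python3 look.py wrist pics/w2.png
```

```text
6.275 [ 0.58358505 -0.07349429  0.14805221] [ 3.14041993e+00 -3.76540831e-04 -1.04317247e-01]
```

View pics/w2.png

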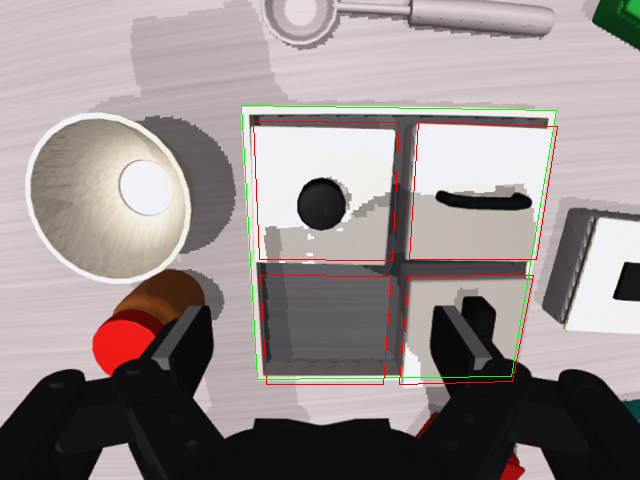

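The wrist view shows the knob tub square in the far left place, its lid from (253,125) to (397,262), about 2 mm off centre. The arch tub hasn't moved. Next is the bar.

Request:
servo_tool --motion '[[1,[-38,54,0],0],[1,[-38,53,0],0],[1,[0,0,0],0],[1,[0,0,0],0]]'

```text
t: 6.82
tool_pos: [0.5026, -0.1671, 0.1471]
tool_rot: [-3.141, -0.0, -0.105]
wrist_force: [0.4, 0.7, -0.3]
grip_width: 1.001
```

```bash
python3 look.py wrist pics/w3.png
```

```text
6.825 [ 0.50258243 -0.16706528  0.14706952] [-3.14077677e+00 -3.11865390e-04 -1.04804585e-01]
```

View pics/w3.png

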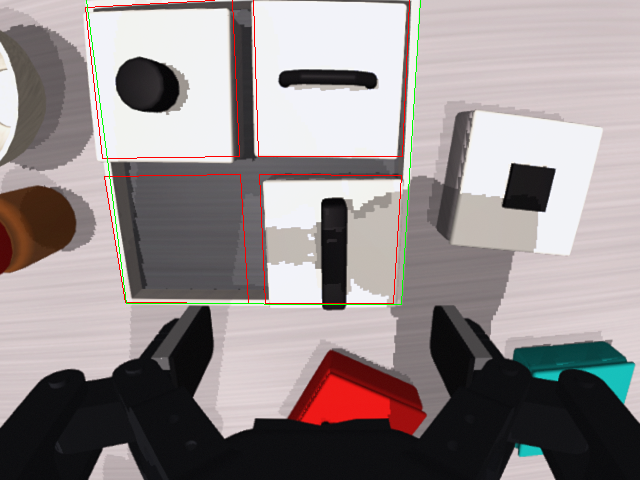

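The bar is at (334,253), about 6 mm right of the finger midline, which agrees with the earlier estimate. I'll correct for that, descend and grip.

Request:
servo_tool --motion '[[1,[-5,5.5,40],0],[1,[0,0,40],0],[1,[0,0,19],0],[1,[0,0,0],0],[-1,[0,0,0],0]]'

```text
t: 7.5
tool_pos: [0.498, -0.1721, 0.0496]
tool_rot: [3.141, -0.002, -0.103]
wrist_force: [0.2, -0.8, -0.2]
grip_width: 0.817
```

Request:
servo_tool --motion '[[-1,[0,0,0],0],[-1,[0,0,0],0],[-1,[0,0,0],0],[-1,[0,0,0],0],[-1,[0,0,0],0]]'

```text
t: 8.12
tool_pos: [0.4969, -0.1729, 0.0492]
tool_rot: [3.141, -0.001, -0.105]
wrist_force: [-0.9, -1.5, 6.0]
grip_width: 0.171
```

Gripped at about 15 mm opening, against a 16 mm bar. Sliding along tray +y, which is tool -y.

Request:
servo_tool --motion '[[-1,[1,-8,0],0],[-1,[1,-15,0],0],[-1,[0,-15,0],0],[-1,[0,-15,0],0],[-1,[0,-15,0],0]]'

```text
t: 8.75
tool_pos: [0.5062, -0.1074, 0.0492]
tool_rot: [3.138, -0.002, -0.106]
wrist_force: [-0.8, -5.3, 4.9]
grip_width: 0.177
```

Request:
servo_tool --motion '[[-1,[0,-15,0],0],[-1,[0,-13,0],0],[-1,[0,-9,0],0],[-1,[0,0,0],0],[-1,[0,0,0],0]]'

```text
t: 9.38
tool_pos: [0.5103, -0.0686, 0.0492]
tool_rot: [3.141, -0.002, -0.105]
wrist_force: [-0.1, -1.7, 5.2]
grip_width: 0.175
```

On target (0.5103, -0.0679) to within 1 mm. I'll release, rise and move clear of the top view.

Request:
servo_tool --motion '[[1,[0,0,0],0],[1,[0,0,0],0],[1,[0,0,0],0],[1,[0,0,0],0],[1,[0,0,-30],0]]'

```text
t: 10.0
tool_pos: [0.5072, -0.0678, 0.0765]
tool_rot: [-3.141, 0.005, -0.104]
wrist_force: [1.0, -0.5, 0.1]
grip_width: 1.0
```

Request:
servo_tool --motion '[[1,[0,0,-60],0],[1,[0,0,-60],0],[1,[-10,50,0],0],[1,[-10,50,0],0],[1,[-10,50,0],0]]'

```text
t: 10.62
tool_pos: [0.4634, -0.2155, 0.1986]
tool_rot: [3.141, -0.001, -0.104]
wrist_force: [0.6, 0.1, 0.5]
grip_width: 0.999
```

Request:
servo_tool --motion '[[1,[-10,50,0],0],[1,[-10,50,0],0],[1,[-10,50,0],0],[1,[0,0,0],0],[1,[0,0,0],0]]'

```text
t: 11.25
tool_pos: [0.4186, -0.3595, 0.198]
tool_rot: [-3.141, 0.0, -0.104]
wrist_force: [1.0, 0.9, -0.0]
grip_width: 1.001
```

```bash
python3 look.py top pics/t2.png
```

```text
(no output)
```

View pics/t2.png

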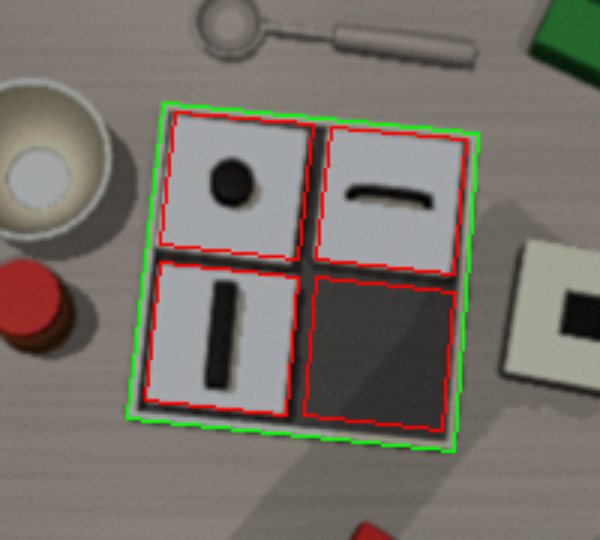

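The crop shows all three lids inside their predicted outlines to 1–2 mm: knob (232,183), bar (221,335) and arch (390,195). The near right place is empty and the arm is clear, so I'll hand in.

```bash
python3 -c "
from plant import bot
print(bot.close_job(), bot.state()['t'])"
```

```text
the job is handed in; nothing more can be done
the job is handed in; nothing more can be done
```

The near right corner of the tray is free, and I handed the job in at about 11 s of the 40 s allowed; it gives no verdict. I gripped the round-knob tub by its knob and slid it from near left to far left. I then gripped the bar-handled tub and slid it from near right to near left.

- **Last look:** the top picture, taken before hand-in, shows the knob, bar and arch tubs within about 2 mm of their place centres and square to the tray. The arch tub had not visibly moved, and the near right place was empty.
- **Forces and clearance:** the wrist force readings between moves stayed below about 20 N. The arm was clear of everything at hand-in.
- **Checks:** none failed or disagreed. Tub height and tilt were not measured directly; the tool stayed level and within 2 mm of the same height in both slides.

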